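# Rock the angle gauge on the stud to its red mark and hold it for scribing

### The job

Pick the yellow angle gauge up by its black handle and stand it upright on the wooden stud, the middle of its foot square across the dark ridge and pressed down lightly (about 6 N). Then, keeping it on the ridge, rock it sideways until its swinging black pointer settles on the red mark of the dial. Finish holding it there, still gripped and lightly pressed on the ridge, so that a line can be scribed along its foot; leave the tin, the green lid and the screwdriver alone.

Things in the scene. Friction and masses are not known exactly. Their poses are not given: they have to be found in the camera images.
- gauge: Loose angle gauge, 0.3 to 0.6 kg, 164 mm tall. Origin: middle of its foot's underside. x: out of the white dial (at the start roughly world +x); y: along the foot; z: up. Aluminium foot 40 (x) by 130 (y) by 12 mm; round yellow housing 110 mm across, 26 mm thick (x), centre 65 mm up; black rubber handle 24 (x) by 34 (y) mm, from 120 to 164 mm up.
- gauge_grip (a point): Point to grip inside the black handle, 142 mm above the foot's underside (close the fingers along the gauge's x, 24 mm); axes as the gauge's.
- pointer (a joint): Angle of the black pendulum pointer (44 mm, hangs below the dial centre, swings freely, settles in about 1 s) against the gauge, about the gauge's +x; 0 straight at the foot, positive with its tip towards the gauge's +y end. Lowering the +y end by an angle (turning the gauge negatively about its x) raises the value by that angle.
- mark (a joint): Angle of the red mark on the dial, same axis, zero and sign as the pointer; between 0.18 and 0.36 rad, stiff, it stays where it is. The pointer is on the mark when the two values are equal; the red bar spans about 0.07 rad to each side of its middle.
- pointer_tip (a point): Tip of the black pointer, 44 mm from the dial centre, 17 mm in front of the gauge's mid plane; its z axis points from the tip to the dial centre.
- mark_tip (a point): Point in the red bar (6.5 mm wide, 22 mm long, radially 28 to 50 mm from the dial centre), 44 mm from the dial centre; its z axis points to the dial centre.
- stud_base: Green cast cradle 100 (x) by 120 (y) by 16 mm fixed to the bench, with two cheeks up to 46 mm high and a wooden stud block 50 by 50 mm standing in it on a black rubber buffer. Origin: centre of its underside. The ridge runs along its own x (roughly along world x).
- ridge_top (a point): Middle of the top line of the stud's ridge, 95 mm above the bench when unpressed: a dark rounded bar of 8 mm radius and 60 mm long along the stud_base's x. Beside it the stud's uneven top is 11 mm or more lower, so a foot set across the ridge can rock at least 0.4 rad either way.
- stud (a joint): How far the stud is pressed down into its rubber buffer: 0 unpressed, up to 0.015 m at the stop. It springs back and gives 1 mm per 1.5 N.
- tin: Bystander: steel tin, 66 mm across, 85 mm tall, origin under its centre.
- lid: Bystander: green plastic lid lying flat, 90 mm across, 12 mm high, origin under its centre.
- screwdriver: Bystander: blue-handled screwdriver lying on the bench, about 200 mm long, origin at mid length.

How it is judged (in metres and radians):
On the way, in this order (a step that is already met when the one before it is completed fails the run):
1. the gauge is lifted clear of the bench in the grip (height (world z) of gauge above 0.03 m and contact force between gauge and the fingers above 1 N), for 0.2 s.
2. the gauge stands upright (within 0.11 rad) on the stud's ridge, not yet rocked (contact force between gauge and stud_base above 0.5 N and angle between gauge's own z axis and vertical below 0.11 rad and y of ridge_top in the frame of gauge between -0.03 and 0.03 m), for 0.2 s.
At the end, for the whole second after the job is handed in: Still gripped (over 2 N), above 60 mm, under 0.03 m/s; foot on the ridge with 1 to 20 N, ridge middle within 25 mm of the foot's middle (x, y) and 10 mm of its underside, square within 0.25 rad; pointer quiet (under 0.3 rad/s), within 0.07 rad of the mark's middle (angle between the z axis of pointer_tip and the z axis of mark_tip, either way round below 0.07 rad and velocity of joint pointer between -0.3 and 0.3 rad/s and contact force between gauge and stud_base between 1 and 20 N and contact force between gauge and the fingers above 2 N and y of ridge_top in the frame of gauge between -0.025 and 0.025 m and x of ridge_top in the frame of gauge between -0.025 and 0.025 m and z of ridge_top in the frame of gauge between -0.01 and 0.01 m and angle between the x axis of gauge and the x axis of stud_base, either way round below 0.25 rad and height (world z) of gauge above 0.06 m and linear speed of gauge below 0.03 m/s); the arm keeps its last pose, push and grip.
It fails at once if the tin is pushed more than 30 mm (distance of tin from where it was at the start of the episode above 0.03 m).
It fails at once if the lid is pushed more than 30 mm (distance of lid from where it was at the start of the episode above 0.03 m).
It fails at once if the screwdriver is pushed more than 30 mm (distance of screwdriver from where it was at the start of the episode above 0.03 m).
It fails at once if the gauge is rammed onto the stud with more than 40 N (contact force between gauge and stud_base above 40 N).
It also fails if it takes over 40 s, if anything falls off the work surface, if the arm or the gripper's body presses on something with over 40 N, if the wrist force passes 120 N, or if a joint passes its speed limit or range.

### The arm

A 6-joint arm with a two-finger parallel gripper is mounted at the origin on the work surface. World frame = base frame: x ahead of the robot, y to its left, z up, the work surface at z = 0. Lengths are in mm, angles in degrees, forces in N, time in s.
With the tool pointing down it reaches from about 375 to 900 mm from the base axis. Payload 3.1 kg.
Tool frame: the origin (TCP) lies midway between the tips of the shut fingers; the grasp point (between the pads) lies 19 mm behind it (arm.pinch_z is the distance from the TCP to the grasp point, in mm); z points along the fingers, y is the line along which they close (so a half turn about z gives the same grasp; the last joint's range is limited). The gripper opens to 85 mm and grips with 20 to 120 N. Pads are 22 mm wide; open, the fingers measure 114 mm over their backs; the gripper's body (76 mm by 85 mm) begins 54 mm behind the grasp point. The pads swing forward as they close: fully open they stand 13 mm farther back than shut.
Start: joints at [-87.233, 30.224, 82.088, -0, 67.689, -10.227], TCP at [140.563, -608.965, 231.31] pointing down, gripper open.
Joint ranges: [-176.69, 176.69], [-43.24, 126.21], [12.49, 139.97], [-82, 262], [0, 151.66], [-163.58, 163.58]. Speed limits (degrees/s): [159.86, 159.86, 180, 180, 180, 180].

### API

Orientations are given as [roll, pitch, yaw] about the fixed x, y, z axes, in that order (R = Rz(yaw) Ry(pitch) Rx(roll)).
In Python, from plant import arm, vision, ticket, spotter gives the robot as it stands. The module is installed in compiled form; this text tells all that it offers.
- The arm moves only by the shell command python3 -m inch 'ROWS' [OPENING]. ROWS is text: rows parted by semicolons, each of 6 numbers parted by spaces: the shift along the tool's x, y, z in cm, then the turn, a rotation vector about the tool's x, y, z in rad. In form: dx dy dz ax ay az; .... A call has 1 to 12 rows; each row is the pose to reach, as a shift and turn from the pose commanded when the call began, along the tool's axes at that moment; what a row does not reach only later rows make up. A row lasts 1/10 s, in which the tool goes at most 50 mm and 8.59 degrees, less where a joint would pass 70% of its speed; a pose out of reach is approached as far as the arm can. A call with a gripper value outside its range is refused whole. OPENING is the finger opening in cm, from 0 to 8.54, set as the call begins (- or left out, the last holds). The fingers move at their own pace and stop on an object; the grip force is fixed at half the most. Time passes only in rows, so rows that repeat a pose let the fingers close. It gives the time, the measured TCP pose, the force, the opening and the grip force at its end, in the units of the state.
- arm.state(): the state, without advancing time (a new reading comes with each control period).
- vision.get_image(name): name is "scene" or "top"; returns a dict with "img" (420x560x3 uint8, red, green, blue), "fovy" (degrees; the focal length in pixels is half the picture's height over the tangent of half this angle, whatever the lens; pixels are square), "cx", "cy" (the principal point, pixels), "view" (4x4, takes a point from world to camera coordinates). Camera axes: x right, y down, z forward; pixel columns grow to the right and rows downward; lengths in mm; the calibration is good to about 2 mm. A picture is of the moment at which its call begins. There is no depth.
- ticket.hand_in(): hands the job in; it is judged then, once.
Trained networks look in the newest picture that a camera, given by its name, has taken for a name from the list of things; names that differ only in an ending like _2 or _b are one class to them, and where a whole thing is asked for, a point or a joint stands for the part that bears it (a point fixed in the world has none). Each returns a list of dicts, best first, with "confidence" (0 to 1); they miss things now and then, are a little off and sometimes report something else, mostly with a low value. They report only what shows in the picture. A call takes as long as a camera call.
- spotter.search_frame(camera, target): "rect" ([centre column, centre row, width, height] as shares, 0 to 1, of the picture: columns of its width, rows of its height, round what is visible of it).
- spotter.trace(camera, target): "mask" (420x560 bool, what is visible of it) and "rect" ([centre column, centre row, width, height] as shares, 0 to 1, of the picture: columns of its width, rows of its height, round what is visible of it).
The state is a dict: "time_s": time; "joint_positions": joint angles; "qd": joint speeds; "effort": joint torques, N m; "tcp_pos": TCP position; "ee_rot": TCP orientation; "contact_force": force on the tool from outside, world axes, zero at the start; "ft_torque": the same for the moment, N m; "grip_width": opening from 0.0 (shut) to 1.0 (fully open); "gripper_force": force on a finger pad.
Only numpy, scipy, OpenCV 4.12 (cv2) and the standard library are available. Lean on these libraries where they do the work, as an engineer would, in place of code of your own. Each camera call takes 0.05 s, during which the arm holds its last target. There are 200 camera calls.

## Working session

There is one attempt and no reset: what is moved stays moved. The work goes in short steps, Python scripts to look and compute and a shell command to move; the robot and the scene stay as the last step left them, time stands still between calls to the robot, and variables do not carry over. Pictures are saved under pics/ and viewed, at most 10 in all, crops included, and the job is handed in when it is done.

```bash
mkdir -p pics; cat > h.py <<'E'
import numpy as np, cv2
from plant import arm, vision, ticket, spotter
def save(n,f):
    d=vision.get_image(n); cv2.imwrite(f,d["img"][:,:,::-1]); return d
def K(d):
    h,w=d["img"].shape[:2]; f=h/2/np.tan(np.radians(d["fovy"])/2)
    return np.array([[f,0,d["cx"]],[0,f,d["cy"]],[0,0,1]])
def P(d): return K(d)@np.array(d["view"])[:3]
def proj(d,p):
    q=P(d)@np.append(p,1); return q[:2]/q[2]
def tri(d1,u1,d2,u2):
    X=cv2.triangulatePoints(P(d1),P(d2),np.float64(u1).reshape(2,1),np.float64(u2).reshape(2,1)); X=(X[:3]/X[3]).ravel()
    return X, proj(d1,X)-u1, proj(d2,X)-u2
def onplane(d,u,z):
    V=np.array(d["view"]); R=V[:3,:3]; c=-R.T@V[:3,3]; r=R.T@np.linalg.inv(K(d))@np.array([u[0],u[1],1]); return c+r*(z-c[2])/r[2]
E
python3 - <<'E'
from h import *
np.set_printoptions(precision=3,suppress=True)
for n in ("scene","top"):
    d=save(n,f"pics/{n}0.png"); V=np.array(d["view"]);print(n,d["fovy"],d["cx"],d["cy"],-V[:3,:3].T@V[:3,3],V[:3,:3].tolist())
    for t in ("gauge","gauge_grip","pointer","mark","stud_base","ridge_top","stud","tin","lid","screwdriver"):
        r=spotter.search_frame(n,t)
        print(t,[(np.round(np.array(x["rect"])*[560,420,560,420],1).tolist(),round(x["confidence"],2)) for x in r[:2]])
print(arm.state())
E
```

```text
scene 48.66198714402337 278.1891069953155 207.72853207636362 [936.187 519.154 665.697] [[-0.8113585184140585, 0.5845358017992466, 0.0039052543906676015], [0.39485832580269226, 0.5529805140205523, -0.7336889352156409], [-0.43102697959784253, -0.5937427452428179, -0.6794742786377447]]
gauge [([363.1, 318.7, 69.6, 112.7], 0.76)]
gauge_grip [([364.9, 313.7, 67.2, 109.6], 0.66)]
pointer [([359.4, 322.1, 6.6, 14.5], 0.44)]
mark [([365.0, 316.0, 70.7, 109.9], 0.7)]
stud_base [([204.5, 154.9, 67.6, 59.1], 0.79), ([159.6, 259.9, 44.0, 59.3], 0.59)]
ridge_top [([200.0, 145.1, 32.0, 31.8], 0.66)]
stud [([201.5, 143.2, 31.7, 37.2], 0.87)]
tin [([160.7, 259.8, 41.0, 61.7], 0.68)]
lid [([340.6, 197.7, 44.1, 34.6], 0.58)]
screwdriver [([240.9, 365.0, 106.3, 82.0], 0.97)]
top 56.084779654703276 282.9536244122041 202.78465518093722 [537.537  15.591 873.242] [[-0.020096044194816472, -0.9997139637559767, -0.012966868513005707], [-0.9967603226162135, 0.02104354427558763, -0.07762749836458148], [0.07787816295818552, 0.011364854404477907, -0.9968981050331188]]
gauge [([170.0, 214.4, 71.1, 17.4], 0.95)]
gauge_grip [([170.3, 214.9, 69.2, 21.0], 0.81)]
pointer []
mark []
stud_base [([426.7, 215.4, 66.1, 55.8], 0.93)]
ridge_top [([435.0, 213.4, 38.0, 31.9], 0.67)]
stud [([433.8, 213.3, 32.1, 26.6], 0.83)]
tin [([311.4, 112.6, 26.7, 40.7], 0.95)]
lid [([296.9, 299.1, 38.5, 41.2], 0.62)]
screwdriver [([205.0, 132.0, 17.2, 87.9], 0.76)]
{'time_s': 1.1, 'joint_positions': array([-87.232,  30.22 ,  82.09 ,   0.   ,  67.691, -10.227]), 'qd': array([ 0.13 , -0.019, -0.004, -0.071,  0.052,  0.062]), 'effort': array([ -0.   , -44.233, -17.842,  -0.   ,   0.001,   0.   ]), 'tcp_pos': array([ 140.573, -608.932,  231.336]), 'ee_rot': array([-179.999,   -0.001,   12.995]), 'contact_force': array([0.682, 0.194, 0.528]), 'ft_torque': array([ 0.028, -0.033, -0.004]), 'gripper_force': 0.0, 'grip_width': 0.9990093088175225}
```

View pics/scene0.png

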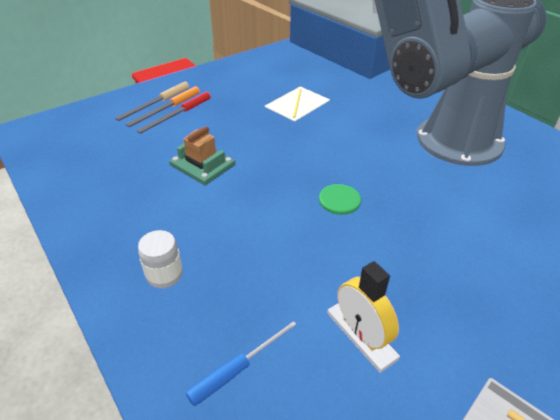

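View pics/top0.png

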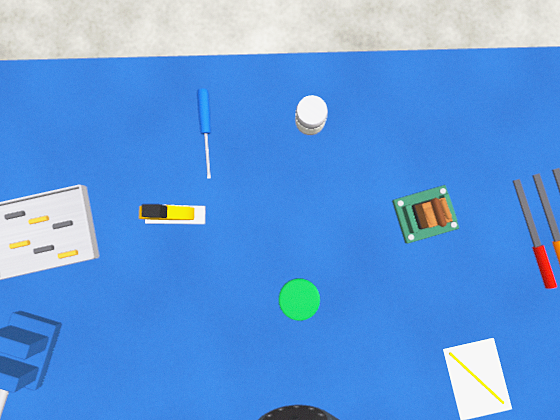

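```bash
python3 - <<'E'
import cv2,numpy as np
s=cv2.imread("pics/scene0.png");t=cv2.imread("pics/top0.png")
a=cv2.resize(s[255:385,310:420],None,fx=4,fy=4,interpolation=2)[:520]
b=cv2.resize(t[180:245,120:220],None,fx=3.5,fy=3.5,interpolation=2)
c=np.zeros((600,800,3),np.uint8);c[:520,:440]=a;c[:228,445:795]=b[:228,:350]
e=cv2.resize(t[180:250,385:475],None,fx=3.5,fy=3.5,interpolation=2);c[232:232+245,445:445+315]=e
cv2.imwrite("pics/crop0.png",c)
E
```

```text
(no output)
```

View pics/crop0.png

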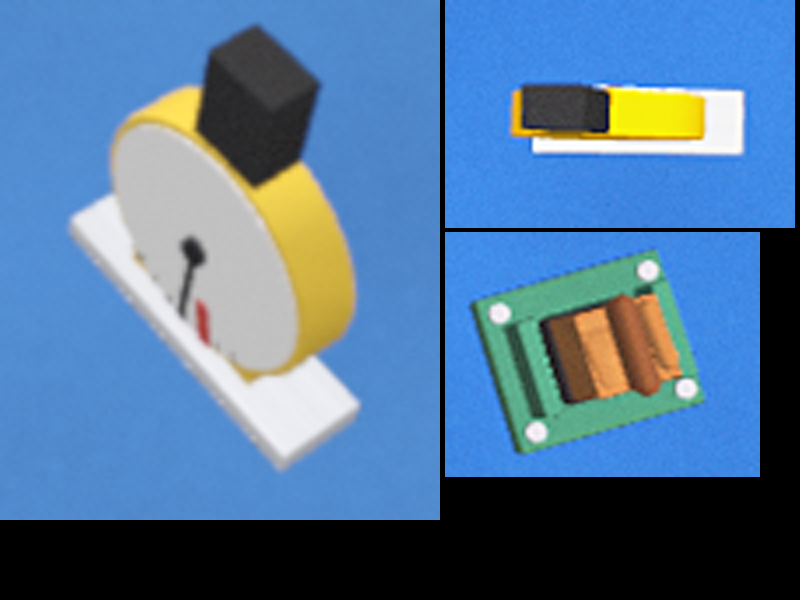

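```bash
python3 - <<'E'
from h import *
np.set_printoptions(precision=1,suppress=True)
d=vision.get_image("top");s=vision.get_image("scene")
tp=lambda c,r:(120+(c-445)/3.5,180+r/3.5)
tb=lambda c,r:(385+(c-445)/3.5,180+(r-232)/3.5)
sp=lambda c,r:(310+c/4,255+r/4)
A=[onplane(d,tp(*p),12) for p in [(743,91),(741,155),(532,153)]]; print("foot",*A,[np.linalg.norm(A[0]-A[1]),np.linalg.norm(A[2]-A[1])])
A=[onplane(s,sp(*p),12) for p in [(70,215),(283,458),(358,402)]]; print("foot scene",*A,[np.linalg.norm(A[0]-A[1]),np.linalg.norm(A[2]-A[1])])
print("handle top",tri(d,tp(554,108),s,sp(265,65)))
print("htop corners scene",*[onplane(s,sp(*p),164) for p in [(258,25),(210,52),(320,85),(272,105)]])
B=np.array([onplane(d,tb(*p),16) for p in [(648,270),(500,313),(537,432),(686,388)]]);print("bolts",B,B.mean(0),[np.linalg.norm(B[i]-B[i-1]) for i in range(4)])
v=B[3]-B[0]+B[2]-B[1];print("ax",np.degrees(np.arctan2(v[1],v[0])))
E1=np.array([onplane(d,tb(*p),95) for p in [(625,297),(652,390)]]);print("ridge95",E1,E1.mean(0),np.linalg.norm(E1[0]-E1[1]),np.degrees(np.arctan2(*(E1[0]-E1[1])[1::-1])))
# tool: which px
im=s["img"][:,:,::-1]
c=cv2.resize(im[120:190,160:245],None,fx=7,fy=7,interpolation=2);cv2.imwrite("pics/stud0.png",c)
print("ridge proj", proj(s,E1.mean(0)))
E
```

```text
foot [601.3 196.4  12. ] [561.3 197.8  12. ] [565.2 329.   12. ] [np.float64(40.103393469909896), np.float64(131.2826215338983)]
foot scene [600.  198.5  12. ] [605.4 328.8  12. ] [565.3 329.1  12. ] [np.float64(130.4169313187362), np.float64(40.094352199958195)]
handle top (array([582.6, 263.7, 162.4]), array([-0.4,  0.5]), array([-0.6,  0. ]))
htop corners scene [572.2 250.4 164. ] [594.5 249.6 164. ] [573.9 282.3 164. ] [593.5 278.9 164. ]
bolts [[ 623.2 -323.2   16. ]
 [ 598.3 -230.4   16. ]
 [ 524.3 -250.    16. ]
 [ 549.5 -342.7   16. ]] [ 573.8 -286.6   16. ] [np.float64(76.19397055354213), np.float64(96.02121102326166), np.float64(76.53146905413375), np.float64(96.13047872797888)]
ax -165.16920670129014
ridge95 [[ 600.3 -278.3   95. ]
 [ 547.7 -290.7   95. ]] [ 574.  -284.5   95. ] 54.032910383500706 13.294996679075165
ridge proj [197.2 131. ]
```

View pics/stud0.png

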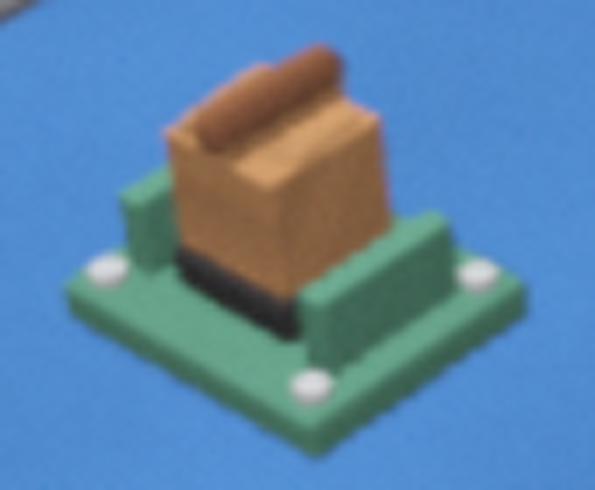

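The scene view shows the gauge with its dial facing the camera: the foot runs from (327,309) to (381,370), the handle top is near (376,271), and the red mark is on the +y side of the pointer. The stud ridge is at about (198,133) in the scene view and (440,212) in the top view. The measured positions agree with the given sizes:
- **Gauge:** about (583, 263), yaw -2°.
- **Ridge:** about (574, -285.5, 95), yaw 14.5°.

I'll move now.

```bash
python3 -m inch '48.4 -41.1 0 0 0 -1.309; 48.4 -41.1 0 0 0 -1.309; 48.4 -41.1 0 0 0 -1.309; 48.4 -41.1 0 0 0 -1.309; 48.4 -41.1 0 0 0 -1.309; 48.4 -41.1 0 0 0 -1.309; 48.4 -41.1 0 0 0 -1.309; 48.4 -41.1 0 0 0 -1.309; 48.4 -41.1 0 0 0 -1.309; 48.4 -41.1 0 0 0 -1.309; 48.4 -41.1 0 0 0 -1.309; 48.4 -41.1 0 0 0 -1.309' 6.5
cat >> h.py <<'E'
from scipy.spatial.transform import Rotation as Ro
def rel(p,rpy):
    s=arm.state(); R=Ro.from_euler("xyz",s["ee_rot"],degrees=True); T=Ro.from_euler("xyz",rpy,degrees=True)
    print("row",np.round(R.inv().apply(np.array(p)-s["tcp_pos"])/10,2),np.round((R.inv()*T).as_rotvec(),3),"at",s["tcp_pos"],s["ee_rot"],s["time_s"])
E
python3 -c "
from h import *
rel([583,263.3,231],[180,0,88]); rel([583,263.3,126],[180,0,88])"
```

```text
time_s: 2.4
tcp_pos: [500.0, -126.0, 231.6]
ee_rot: [180.0, 0.0, 88.0]
contact_force: [1.4, -1.1, -0.2]
grip_width: 0.764
gripper_force: 0.0
row [39.19  6.93  0.05] [ 0.001  0.001 -0.   ] at [ 500.01116101 -125.95437943  231.64308659] [1.79954433e+02 3.02773047e-02 8.79984023e+01] 2.4
row [39.2   6.93 10.55] [ 0.001  0.001 -0.   ] at [ 500.01116101 -125.95437943  231.64308659] [1.79954433e+02 3.02773047e-02 8.79984023e+01] 2.4
```

```bash
python3 -m inch '39.2 6.9 0 0 0 0; 39.2 6.9 0 0 0 0; 39.2 6.9 0 0 0 0; 39.2 6.9 0 0 0 0; 39.2 6.9 0 0 0 0; 39.2 6.9 0 0 0 0; 39.2 6.9 0 0 0 0; 39.2 6.9 0 0 0 0; 39.2 6.9 0 0 0 0; 39.2 6.9 0 0 0 0; 39.2 6.9 0 0 0 0' && python3 -m inch '0 0 4 0 0 0; 0 0 7 0 0 0; 0 0 9 0 0 0; 0 0 10 0 0 0; 0 0 10.5 0 0 0; 0 0 10.5 0 0 0'; python3 -c "
from h import *
rel([583,263.3,126],[180,0,88]); save('scene','pics/s1.png')
a=cv2.imread('pics/s1.png')[200:390,280:460]; cv2.imwrite('pics/s1c.png',cv2.resize(a,None,fx=3,fy=3))"
```

```text
time_s: 3.5
tcp_pos: [581.1, 260.6, 231.1]
ee_rot: [-179.9, 0.0, 88.0]
contact_force: [-0.3, -0.6, -0.3]
grip_width: 0.758
gripper_force: 0.0
time_s: 4.1
tcp_pos: [581.9, 260.8, 126.5]
ee_rot: [180.0, 0.0, 87.9]
contact_force: [0.3, 0.3, 0.2]
grip_width: 0.759
gripper_force: 0.0
row [0.25 0.1  0.05] [ 0.     0.    -0.001] at [581.87495984 260.82614449 126.4814787 ] [1.79996109e+02 1.77644120e-03 8.79232398e+01] 4.1
```

View pics/s1c.png

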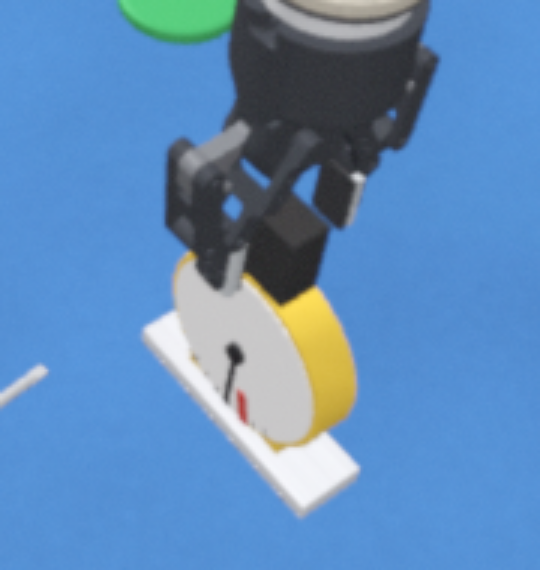

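The fingers straddle the handle at about crop (290,240). I'll make a small correction, close and lift.

```bash
python3 -m inch '0.25 0.1 0 0 0 0' && python3 -m inch '0 0 0 0 0 0; 0 0 0 0 0 0; 0 0 0 0 0 0; 0 0 0 0 0 0; 0 0 0 0 0 0; 0 0 0 0 0 0; 0 0 0 0 0 0; 0 0 0 0 0 0' 1.0 && python3 -m inch '0 0 -0.5 0 0 0; 0 0 -2 0 0 0; 0 0 -4.5 0 0 0; 0 0 -7.5 0 0 0; 0 0 -10.5 0 0 0; 0 0 -12.5 0 0 0; 0 0 -14 0 0 0; 0 0 -14 0 0 0; 0 0 -14 0 0 0'; python3 -c "
from h import *
rel([574,-285.5,266],[180,0,104.5])"
```

```text
time_s: 4.25
tcp_pos: [583.5, 264.0, 127.6]
ee_rot: [179.9, -0.0, 88.0]
contact_force: [-0.4, 0.1, 0.5]
grip_width: 0.759
gripper_force: 0.0
time_s: 5.05
tcp_pos: [583.2, 264.4, 127.0]
ee_rot: [179.9, -0.0, 88.0]
contact_force: [0.7, 0.9, 5.5]
grip_width: 0.273
gripper_force: 60.2
time_s: 5.95
tcp_pos: [581.8, 263.8, 265.8]
ee_rot: [-179.9, 0.0, 88.0]
contact_force: [-1.5, -0.2, -5.2]
grip_width: 0.275
gripper_force: 59.4
row [-5.493e+01  1.150e+00  1.000e-02] [-0.002  0.    -0.288] at [581.79807868 263.8258648  265.82548561] [-1.79908693e+02  3.05216805e-02  8.79890844e+01] 5.95
```

```bash
python3 -m inch '-1 0 0 0 0 -0.02; -4 0.1 0 0 0 -0.05; -8 0.2 0 0 0 -0.08; -12 0.3 0 0 0 -0.11; -16.5 0.4 0 0 0 -0.14; -21 0.5 0 0 0 -0.17; -25.5 0.6 0 0 0 -0.2; -30 0.7 0 0 0 -0.23; -34.5 0.8 0 0 0 -0.26; -39 0.9 0 0 0 -0.288; -42 1 0 0 0 -0.288; -44 1 0 0 0 -0.288' && python3 -c "
from h import *
rel([574,-285.5,266],[180,0,104.5])"
```

```text
time_s: 7.15
tcp_pos: [576.0, -178.6, 264.3]
ee_rot: [-179.8, -0.1, 104.3]
contact_force: [1.0, 0.4, -3.6]
grip_width: 0.276
gripper_force: 59.4
row [-10.31  -2.84  -0.18] [-0.003 -0.002 -0.003] at [ 575.98250864 -178.55966841  264.31658145] [-1.79826250e+02 -9.84010957e-02  1.04345074e+02] 7.15
```

```bash
python3 -m inch '-2.5 -0.7 0 0 0 0; -5 -1.4 0 0 0 0; -7.5 -2 0 0 0 0; -9.2 -2.5 0 0 0 0; -10.1 -2.7 0 0 0 0; -10.3 -2.8 0 0 0 0; -10.3 -2.8 0 0 0 0; -10.3 -2.8 0 0 0 0; -10.3 -2.8 0 0 0 0; -10.3 -2.8 0 0 0 0' && python3 -c "
from h import *
rel([574,-285.5,266],[180,0,104.5])
for n in ('scene','top'):
    save(n,f'pics/{n}2.png')
    print([(n,t,np.round(np.array(x['rect'])*[560,420,560,420],1),round(x['confidence'],2)) for t in ('gauge','pointer','mark') for x in spotter.trace(n,t)[:1]])
a=cv2.imread('pics/scene2.png')[40:190,130:270];b=cv2.imread('pics/top2.png')[160:260,380:500]
c=np.zeros((600,800,3),np.uint8);c[:,:]=0
a=cv2.resize(a,None,fx=3,fy=4*.75,interpolation=2);c[:450,:420]=a
b=cv2.resize(b,None,fx=3,fy=3,interpolation=2);c[:300,430:790]=b
cv2.imwrite('pics/c2.png',c)"
```

```text
time_s: 8.15
tcp_pos: [576.1, -281.8, 266.5]
ee_rot: [180.0, -0.0, 104.6]
contact_force: [-0.3, 1.1, -4.2]
grip_width: 0.27
gripper_force: 59.4
row [-0.31 -0.29  0.05] [ 0.    -0.     0.001] at [ 576.05954663 -281.80890996  266.51171938] [ 1.79991688e+02 -5.94433077e-03  1.04558740e+02] 8.15
[('scene', 'gauge', array([195.4,  81.6,  56.7,  94.7]), 0.92), ('scene', 'pointer', array([186.1,  89.9,   7.4,   5.8]), 0.39)]
[('top', 'gauge', array([457.4, 209.5,  94.5,  35.6]), 0.84)]
```

View pics/c2.png

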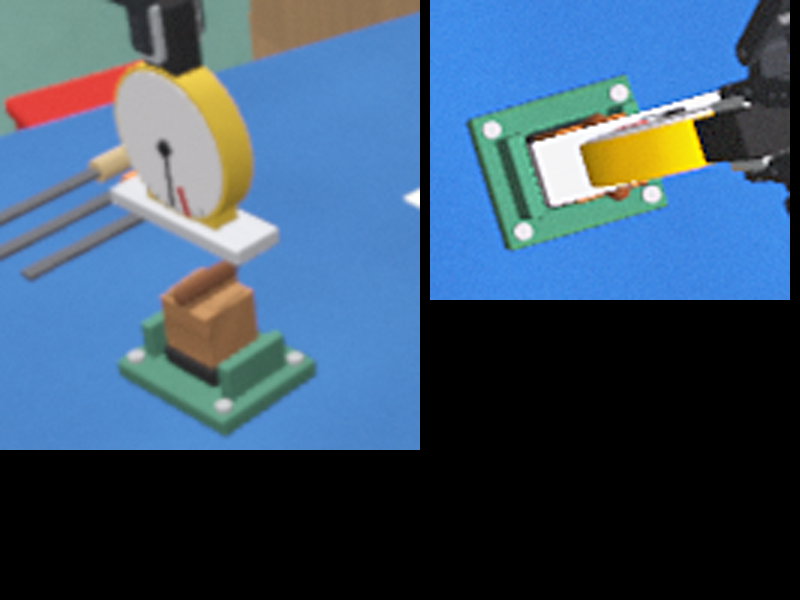

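The gauge hangs upright and square above the ridge, with the pointer hub at crop (163,148) and the red mark at (184,203). I'll work out the mark angle from both saved pictures.

```bash
cat >> h.py <<'E'
def frame(o,yaw,tilt=0):
    return np.array(o,float),(Ro.from_euler("z",yaw,degrees=True)*Ro.from_rotvec([-tilt,0,0])).as_matrix()
def pxyz(d,u,o,R,xp):  # pixel -> gauge frame on plane x=xp
    V=np.array(d["view"]); Rc=V[:3,:3]; c=R.T@(-Rc.T@V[:3,3]-o); r=R.T@Rc.T@np.linalg.inv(K(d))@np.array([u[0],u[1],1])
    return c+r*(xp-c[0])/r[0]
def rectify(d,im,o,R,xp,s=8):  # dial plane image, s px/mm, centre = dial centre, +y right, z up
    C=np.array([[-55,10],[55,10],[55,120],[-55,120]],float)
    src=np.float32([proj(d,o+R@np.array([xp,y,z])) for y,z in C]); dst=np.float32([[(y+55)*s,(120-z)*s] for y,z in C])
    return cv2.warpPerspective(im,cv2.getPerspectiveTransform(src,dst),(110*s,110*s),flags=2)
def analyse(im_bgr,d,o,R,s=5):
    w=rectify(d,im_bgr,o,R,14,s).astype(float); B,G,Rr=w[...,0],w[...,1],w[...,2]
    yy,xx=np.mgrid[:w.shape[0],:w.shape[1]]; Y=xx/s-55; Z=55-yy/s; rad=np.hypot(Y,Z)
    m=np.where(rad<50,np.clip(Rr-np.maximum(G,B)-25,0,None),0); red=np.array([(m*Y).sum(),(m*Z).sum()])/m.sum()
    k=np.where(rad<16,np.clip(90-w.max(2),0,None),0); hub=np.array([(k*Y).sum(),(k*Z).sum()])/k.sum()
    return w.astype(np.uint8),hub,red
E
python3 - <<'E'
from h import *
d=vision.get_image("scene"); out=[]
for f,o,y in (("scene0",[583,263.3,0],-2),("s1",[583,263.3,0],-2),("scene2",[576,-281.8,139.5],14.6)):
    im=cv2.imread(f"pics/{f}.png"); o,R=frame(o,y); w,h,r=analyse(im,d,o,R)
    print(f,h,r,np.linalg.norm(r),"ang from 0",np.arctan2(r[0],-r[1]),"from hub",np.arctan2(r[0]-h[0],h[1]-r[1])); out.append(cv2.resize(w,(395,395)))
cv2.imwrite("pics/rect.png",np.hstack(out[::2]))
E
```

```text
scene0 [-1.65690072 -6.7876788 ] [  9.8224551  -38.58520483] 39.81580912240295 ang from 0 0.24927079994963422 from hub 0.3464530576217591
s1 [-1.63688859 -6.71842346] [  9.82163502 -38.53375779] 39.7657516395829 ang from 0 0.2495699799295169 from hub 0.34569479034538275
scene2 [-4.59675026 -2.59610564] [  8.29318131 -37.9896471 ] 38.88431744568596 ang from 0 0.21492924819715734 from hub 0.3492588398402037
```

View pics/rect.png

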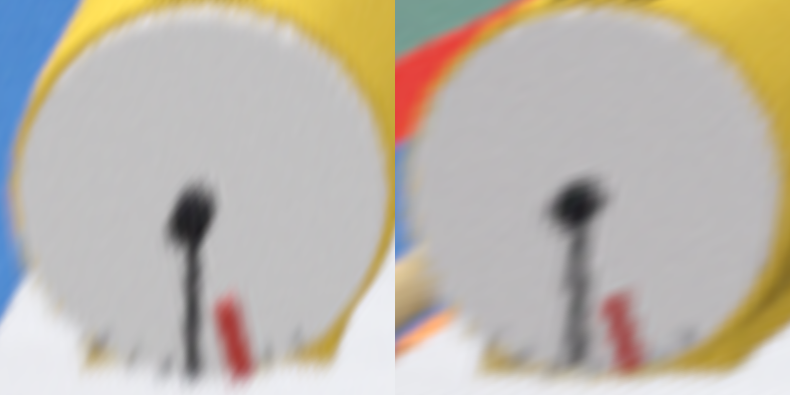

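```bash
python3 -m inch '-0.3 -0.3 1 0 0 0; -0.3 -0.3 2.2 0 0 0; -0.3 -0.3 3.2 0 0 0; -0.3 -0.3 3.8 0 0 0; -0.3 -0.3 4 0 0 0; -0.3 -0.3 4 0 0 0; -0.3 -0.3 4 0 0 0; -0.3 -0.3 4 0 0 0' && python3 -m inch '0 0 0.2 0 0 0; 0 0 0.3 0 0 0; 0 0 0.4 0 0 0; 0 0 0.4 0 0 0; 0 0 0.4 0 0 0; 0 0 0.4 0 0 0'
```

```text
time_s: 9.4
tcp_pos: [574.1, -286.5, 226.9]
ee_rot: [180.0, 0.1, 104.5]
contact_force: [-0.3, 0.0, -4.5]
grip_width: 0.273
gripper_force: 59.3
time_s: 10.0
tcp_pos: [573.8, -286.4, 222.3]
ee_rot: [180.0, 0.0, 104.5]
contact_force: [0.7, 0.5, -3.2]
grip_width: 0.273
gripper_force: 59.3
```

```bash
python3 -m inch '0 0 0.1 0 0 0; 0 0 0.2 0 0 0; 0 0 0.2 0 0 0; 0 0 0.2 0 0 0; 0 0 0.2 0 0 0'; python3 -c "
from h import *
rel([574,-285.5,130],[180,0,104.5]);s=arm.state();print(s['contact_force'],s['ft_torque'])"
```

```text
time_s: 10.5
tcp_pos: [573.9, -286.5, 220.6]
ee_rot: [180.0, 0.0, 104.5]
contact_force: [0.6, 0.0, -2.2]
grip_width: 0.27
gripper_force: 59.6
row [0.1  0.03 9.06] [ 0.  0. -0.] at [ 573.88483944 -286.47544813  220.56608036] [1.79979961e+02 2.35753120e-02 1.04493189e+02] 10.5
[ 0.61366498  0.00895844 -2.23122631] [-0.01276186 -0.009233    0.00120539]
```

```bash
python3 -m inch '0 0 0.1 0 0 0; 0 0 0.2 0 0 0; 0 0 0.24 0 0 0; 0 0 0.24 0 0 0; 0 0 0.24 0 0 0; 0 0 0.24 0 0 0; 0 0 0.24 0 0 0'; python3 - <<'E'
from h import *
s=arm.state();print(s['contact_force'],s['tcp_pos'])
# rock: ridge contact at world (574,-285.5,~91); TCP offset L above the contact
R0=Ro.from_euler("xyz",s["ee_rot"],degrees=True); c=s["tcp_pos"]+np.array([0,0,-127.]); 
gx=R0.apply([0,1,0]); print("gx",gx)
for th in (.04,.08,.12,.16,.2,.22,.24,.28):
    Q=Ro.from_rotvec(-th*gx); p=c+Q.apply(s["tcp_pos"]-c)-s["tcp_pos"]
    print(th,np.round(R0.inv().apply(p)/10,2),np.round((R0.inv()*Q*R0).as_rotvec(),3))
E
```

```text
time_s: 11.2
tcp_pos: [573.9, -286.5, 218.2]
ee_rot: [180.0, 0.0, 104.5]
contact_force: [0.0, 0.4, 2.2]
grip_width: 0.275
gripper_force: 60.1
[0.03847928 0.43021281 2.18995245] [ 573.93341737 -286.46740304  218.17797467]
gx [9.68148270e-01 2.50377164e-01 4.51404559e-04]
0.04 [0.51 0.   0.01] [ 0.   -0.04  0.  ]
0.08 [ 1.01 -0.    0.04] [ 0.   -0.08  0.  ]
0.12 [ 1.52 -0.    0.09] [-0.   -0.12  0.  ]
0.16 [ 2.02 -0.    0.16] [ 0.   -0.16 -0.  ]
0.2 [ 2.52 -0.    0.25] [ 0.  -0.2  0. ]
0.22 [2.77 0.   0.3 ] [ 0.   -0.22 -0.  ]
0.24 [3.02 0.   0.36] [ 0.   -0.24  0.  ]
0.28 [3.51 0.   0.49] [ 0.   -0.28  0.  ]
```

```bash
python3 -m inch '0.5 0 0.01 0 -0.04 0; 1 0 0.04 0 -0.08 0; 1.52 0 0.09 0 -0.12 0; 2.02 0 0.16 0 -0.16 0; 2.5 0 0.25 0 -0.2 0; 2.77 0 0.3 0 -0.22 0; 2.77 0 0.3 0 -0.22 0; 2.77 0 0.3 0 -0.22 0; 2.77 0 0.3 0 -0.22 0; 2.77 0 0.3 0 -0.22 0' && python3 -m inch '0 0 0 0 0 0; 0 0 0 0 0 0; 0 0 0 0 0 0; 0 0 0 0 0 0; 0 0 0 0 0 0; 0 0 0 0 0 0; 0 0 0 0 0 0; 0 0 0 0 0 0; 0 0 0 0 0 0; 0 0 0 0 0 0; 0 0 0 0 0 0; 0 0 0 0 0 0'; python3 - <<'E'
from h import *
d=save("scene","pics/scene3.png"); im=cv2.imread("pics/scene3.png")
o,R=frame([574,-286,91],14.5,.22); w,h,r=analyse(im,d,o,R); print(h,r,np.arctan2(r[0],-r[1]))
a=cv2.resize(im[60:190,130:270],None,fx=2.8,fy=2.8,interpolation=2)
c=np.zeros((400,800,3),np.uint8);c[:364,:392]=a[:364,:392];c[:395,400:795]=cv2.resize(w,(395,395));cv2.imwrite("pics/c3.png",c)
np.save("w3.npy",w)
E
```

```text
time_s: 12.2
tcp_pos: [567.0, -259.7, 215.0]
ee_rot: [180.0, 12.6, 104.4]
contact_force: [-0.7, 1.6, 3.5]
grip_width: 0.27
gripper_force: 60.4
time_s: 13.4
tcp_pos: [566.9, -259.6, 215.0]
ee_rot: [180.0, 12.6, 104.5]
contact_force: [0.2, 0.8, 2.4]
grip_width: 0.272
gripper_force: 60.3
[-3.69548688 -3.24028097] [  9.02829205 -39.22455983] 0.22622923832983174
```

View pics/c3.png

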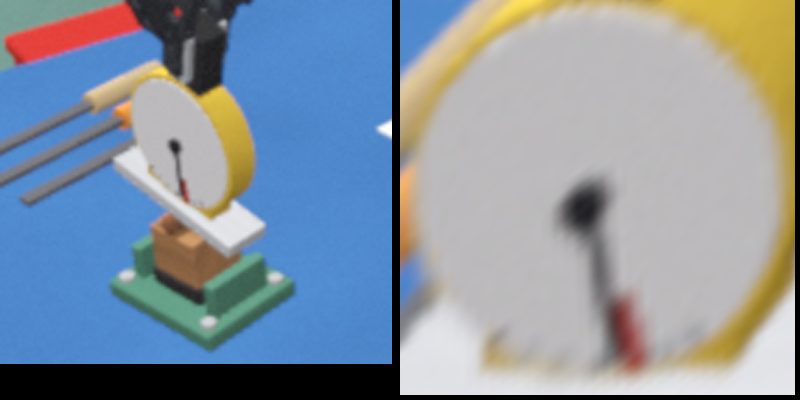

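The gauge is tilted on the ridge, with its pointer just at the left edge of the red bar as drawn (rectified tip (615,352), red centre (630,335)). The pointer stands proud of the dial, so parallax has to be removed first.

```bash
python3 - <<'E'
from h import *
np.set_printoptions(precision=2,suppress=True)
d=vision.get_image("scene")
for f,o,y,t in (("scene0",[583,263.3,0],-2,0),("s1",[583,263.3,0],-2,0),("scene2",[576,-281.8,139.5],14.6,0),("scene3",[574,-286,91],14.5,.22)):
    im=cv2.imread(f"pics/{f}.png"); o,R=frame(o,y,t); w,h,r=analyse(im,d,o,R)
    sat=w.max(2).astype(int)-w.min(2); m=sat<50
    pts=[]
    for a in np.radians(np.arange(-35,216,3)):   # 0=+y, 90=up
        rr=np.arange(40,56,.1); X=(55+rr*np.cos(a))*5; Y=(55-rr*np.sin(a))*5
        v=cv2.remap(sat.astype(np.float32),X.astype(np.float32)[None],Y.astype(np.float32)[None],1)[0]
        k=np.argmax(v>60)
        if v.max()>60 and k>0: pts.append([rr[k]*np.cos(a),rr[k]*np.sin(a)])
    pts=np.array(pts)
    from scipy.optimize import least_squares
    q=least_squares(lambda p:np.hypot(pts[:,0]-p[0],pts[:,1]-p[1])-p[2],[0,0,51],loss="soft_l1",f_scale=.5)
    c=q.x; cam=R.T@(-np.array(d["view"])[:3,:3].T@np.array(d["view"])[:3,3]-o)-[14,0,65]
    # pointer dark line centroids: fit by rows between radius 14..40 below hub
    par=-3*cam[1:]/cam[0]   # apparent shift in the dial plane of a point 3 mm in front
    lum=w.max(2).astype(float); L=[]
    for z in np.arange(-16,-36,-1):
        row=lum[int((55-z)*5)]; yy=np.arange(550)/5-55; k=np.where(abs(yy-(h[0]+(-z+h[1])*np.tan(t)*1))<6,np.clip(120-row,0,None),0)
        if k.sum()>100: L.append([(k*yy).sum()/k.sum(),z])
    L=np.array(L); s=np.polyfit(L[:,1],L[:,0],1) if len(L)>4 else [np.nan]*2
    print(f,"disc",c,len(pts),"red ang",np.arctan2(r[0]-c[0],c[1]-r[1]),"rad",np.hypot(*(r-c[:2])),"pointer slope",-np.arctan(s[0]),"line at z=-39 minus par, rel disc:",s[0]*(-39+c[1]+par[1])+s[1]-par[0]-c[0],"par",par)
E
```

```text
scene0 disc [ 0.85  1.22 52.16] 81 red ang 0.2216670251738177 rad 40.803242304547254 pointer slope -0.004410488342790326 line at z=-39 minus par, rel disc: 0.018032393485550524 par [-2.44 -5.46]
s1 disc [ 0.16  1.19 52.72] 68 red ang 0.2386304536655985 rad 40.88104371208578 pointer slope -0.004289735500547523 line at z=-39 minus par, rel disc: 0.6963627557615257 par [-2.44 -5.46]
scene2 disc [-0.11  0.45 52.56] 79 red ang 0.21514450666386173 rad 39.34190826187736 pointer slope -0.007262850931463806 line at z=-39 minus par, rel disc: -0.3025519138582694 par [-3.83 -2.58]
scene3 disc [ 0.26  2.04 51.7 ] 78 red ang 0.20930867632100783 rad 42.18394767929153 pointer slope 0.262280472358542 line at z=-39 minus par, rel disc: 8.969769366314567 par [-3.05 -3.6 ]
```

The mark angle comes out at 0.21–0.24 rad, with the pointer at about 0.22. It is pressed with about 7 N, so it's ready to hand in after a short settle.

```bash
python3 -m inch '0 0 0 0 0 0; 0 0 0 0 0 0; 0 0 0 0 0 0; 0 0 0 0 0 0; 0 0 0 0 0 0; 0 0 0 0 0 0; 0 0 0 0 0 0; 0 0 0 0 0 0; 0 0 0 0 0 0; 0 0 0 0 0 0' && python3 -c "
from plant import ticket
print(ticket.hand_in())"
```

```text
time_s: 14.5
tcp_pos: [566.9, -259.6, 214.9]
ee_rot: [180.0, 12.6, 104.5]
contact_force: [0.5, 0.4, 3.1]
grip_width: 0.274
gripper_force: 60.3
the job is handed in; nothing more can be done
None
```

I handed the job in at 14.5 s, with no verdict returned: the gauge is gripped and pressed on the ridge with about 7 N (estimated), tilted 0.22 rad, its pointer at about 0.22 rad against the mark measured at 0.21–0.24 rad.

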